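Tighten the test-chamber cover crisscross in two passes

ROBOT

A 6-joint arm with a two-finger parallel gripper is mounted at the origin on a cart in front of the work surface, level with it; the furniture and walls round the work are solid. World frame = base frame: x ahead of the robot, y to its left, z up, the work surface at z = 0. Lengths are in m, angles in rad, forces in N, time in s.
With the tool pointing down it reaches from about 0.3 to 0.875 m from the base axis. Payload 6.4 kg.
Tool frame: the origin (TCP) lies at the very end of the fingers, on their centre line; the grasp point (between the pads) lies 19 mm behind it; z points along the fingers, x is the direction in which the jaws open and shut, and the axes are right-handed (so a half turn about z gives the same grasp; the last joint's range is limited). The gripper opens to 85 mm and grips with 20 to 120 N. Pads are 22 mm wide; open, the fingers measure 114 mm over their backs; the gripper's body (76 mm by 85 mm) begins 54 mm behind the grasp point. The pads swing forward as they close: fully open they stand 13 mm farther back than shut.
Start: joints at [-1.472, 0.181, 1.607, -0, 1.354, -0.206], TCP at [0.173, -0.549, 0.231] pointing down, gripper open.
Joint ranges: [-2.99, 2.99], [-0.89, 2.07], [0.3, 2.58], [-1.14, 4.28], [0, 2.63], [-3.12, 3.12]. Speed limits (rad/s): [2.57, 2.57, 3.01, 3.14, 3.14, 3.14].

INTERFACE

Orientations are given as a 3x3 rotation matrix whose columns are the frame's x, y, z axes.
In Python, from bench import arm, claw, planner, readout, vision, spotter gives the robot as it stands. Calls block until the motion is done:
- arm.goto(position, orientation): joint-space move of the TCP to a pose.
- arm.move_linear(position, ori=None, max_speed=0.15): straight line of the TCP; ori=None keeps the orientation; max_speed is the mean speed in m/s.
- arm.move_j(angles): joint-space move.
- claw.ungrasp() and claw.close(grip_force=None): open the fingers fully, or close them until they stop; grip_force is the grip in N (None keeps the last).
- arm.dwell(seconds).
- planner.inverse_kinematics(position, orientation): joint angles nearest the present ones, or None.
- readout.sense(): the state.
- vision.get_image(name): name is "scene" or "top"; returns a dict with "pixels" (400x640x3 uint8, red, green, blue), "K" (3x3 intrinsics, pixels), "R" (3x3) and "t" (3): a world point X has camera coordinates R X + t. Camera axes: x right, y down, z forward; pixel columns grow to the right and rows downward; lengths in m; the calibration is good to about 2 mm. A picture is of the moment at which its call begins. There is no depth.
A pose or a line that the arm cannot do raises arm.PlanningError and nothing moves.
- arm.finish_job(): hands the job in, once; it reports no verdict.
Trained networks look in a picture, given as the dict that the camera call returned (one of the last four; its "shot" number tells which), for a name from the list of things; names that differ only in an ending like _2 or _b are one class to them, and where a whole thing is asked for, a point or a joint stands for the part that bears it (a point fixed in the world has none). Each returns a list of dicts, best first, with "confidence" (0 to 1); they miss things now and then, are a little off and sometimes report something else, mostly with a low value. They report only what shows in the picture. A call takes as long as a camera call.
- spotter.outline_of(picture, thing): "mask" (400x640 bool, what is visible of it) and "rect" ([left, top, width, height] in pixels, round what is visible of it).
- spotter.spot_point(picture, thing): "at" ([column, row] in pixels: a listed point, or the origin of a listed thing).
The state is a dict: "time_s": time; "joint_pos": joint angles; "joint_vel": joint speeds; "joint_efforts": joint torques, N m; "ee_pos": TCP position; "orientation": TCP orientation; "ft_force": force on the tool from outside, world axes, zero at the start; "torque": the same for the moment, N m; "gripper_width": finger opening in m.
Only numpy, scipy, OpenCV 4.12 (cv2) and the standard library are available. Lean on these libraries where they do the work, as an engineer would, in place of code of your own. Each camera call takes 0.05 s, during which the arm holds its last target. There are 200 camera calls.

TASK

Clamp down the cover of the leak-test chamber evenly by turning its four knobs clockwise, crisscross and in two passes: begin with the red knob, then the one opposite it, then the remaining two. In the first pass only bring each knob snug, at about 0.75 N m, then go round again in the same way to the full 1.0 N m, never above 1.2; let go of the chamber at the end, and do not lean on the cover or disturb the other things on the bench.

Things in the scene. Friction and masses are not known exactly. Their poses are not given: they have to be found in the camera images.
- chamber: blue round leak-test chamber fixed to the bench, 216 mm across its four clamp brackets; origin at the centre of its underside, z up, +x towards the red knob, +y towards knob_2. Knobs stand 75 mm from its axis (106 mm from their neighbours), tops 158 mm above the bench; next highest are the bracket arms under them, top 118 mm. A small dial gauge sticks out low on its side.
- knob_1_grip (a point): grip point on the upright axis of the red knob (the first), 144 mm above the bench: round, ribbed, 40 mm in diameter, 30 mm tall, 14 mm of it above this point. Grip it at any yaw; clockwise from above tightens; it neither rises nor sinks. Its screw turns with 0.6 N m of friction until its foot touches the cover (0.05 to 0.7 rad, not visible), then the torque grows by 0.8 N m per rad.
- foot_1: brass foot, 18 mm in diameter, below knob_1; origin at its lower face. The knob drives the screw through a torsion spring of 2 N m per rad that unwinds when let go; the screw lowers the foot 5 mm per rad and stays where it is left. The foot presses with 200 N per N m of turning torque above the 0.6 N m friction: snug 0.75 N m = 30 N, tight 1.0 = 80 N, overtight 1.2 = 120 N.
- knob_2_grip (a point): grip point on the upright axis of the black knob on the chamber's +y side, next to the red one, 144 mm above the bench: round, ribbed, 40 mm in diameter, 30 mm tall, 14 mm of it above this point. Grip it at any yaw; clockwise from above tightens; it neither rises nor sinks. 
- foot_2: brass foot, 18 mm in diameter, below knob_2; origin at its lower face. The knob drives the screw through a torsion spring of 2 N m per rad that unwinds when let go; the screw lowers the foot 5 mm per rad and stays where it is left. The foot presses with 200 N per N m of turning torque above the 0.6 N m friction: snug 0.75 N m = 30 N, tight 1.0 = 80 N, overtight 1.2 = 120 N.
- knob_3_grip (a point): grip point on the upright axis of the black knob diametrically opposite the red one, 144 mm above the bench: round, ribbed, 40 mm in diameter, 30 mm tall, 14 mm of it above this point. Grip it at any yaw; clockwise from above tightens; it neither rises nor sinks. 
- foot_3: brass foot, 18 mm in diameter, below knob_3; origin at its lower face. The knob drives the screw through a torsion spring of 2 N m per rad that unwinds when let go; the screw lowers the foot 5 mm per rad and stays where it is left. The foot presses with 200 N per N m of turning torque above the 0.6 N m friction: snug 0.75 N m = 30 N, tight 1.0 = 80 N, overtight 1.2 = 120 N.
- knob_4_grip (a point): grip point on the upright axis of the black knob on the chamber's -y side, opposite knob_2, 144 mm above the bench: round, ribbed, 40 mm in diameter, 30 mm tall, 14 mm of it above this point. Grip it at any yaw; clockwise from above tightens; it neither rises nor sinks. 
- foot_4: brass foot, 18 mm in diameter, below knob_4; origin at its lower face. The knob drives the screw through a torsion spring of 2 N m per rad that unwinds when let go; the screw lowers the foot 5 mm per rad and stays where it is left. The foot presses with 200 N per N m of turning torque above the 0.6 N m friction: snug 0.75 N m = 30 N, tight 1.0 = 80 N, overtight 1.2 = 120 N.
- cover: round bare aluminium cover, 170 mm in diameter, 12 mm thick, lying on the chamber's black gasket with its upper face 87 mm above the bench; a low steel plug in the middle. Origin at the centre of its underside.
- dressing_stone: bystander: dark grey oblong dressing stone, 24x95x24 mm; origin at the centre of its underside
- grease_tin: bystander: round tin with a pale lid, 70 mm across, 42 mm high; origin at the centre of its underside
- wood_block: bystander: plain wooden block, 44x85x38 mm; origin at the centre of its underside
- flat_file: bystander: flat file with a wooden handle, 26x314x23 mm; origin at the centre of its underside
- dust_brush: bystander: bench brush with a wooden handle, 34x180x45 mm; origin at the centre of its underside
- nut_m16: bystander: loose hexagon nut, 24x27x13 mm; origin at the centre of its underside
- bolt_m12: bystander: hexagon bolt standing on its head, 19x22x48 mm; origin at the centre of its underside

How it is judged:
By the outcome, as a careful person would: the job done as asked, in the order asked, and still so for the second after the job is handed in, with the robot touching nothing.
It also fails if it takes over 72 s, if anything falls off the work surface, if the arm or the gripper's body presses on something with over 40 N, if the wrist force passes 120 N, or if a joint passes its speed limit or range.

## Working session

There is one attempt and no reset: what is moved stays moved. The work goes in short steps, each a Python script; the robot and the scene stay as the last script left them, time stands still between calls to the robot, and variables do not carry over. Pictures are saved under pics/ and viewed, about 8 in all and at most 12, crops included, and the job is handed in when it is done.

```bash
ls; mkdir -p pics; python3 - <<'E'
from bench import arm, claw, planner, readout, vision, spotter
import cv2, numpy as np
np.set_printoptions(precision=4,suppress=True)
print(readout.sense())
for n in ("scene","top"):
    p=vision.get_image(n); cv2.imwrite(f"pics/{n}0.png",p["pixels"][:,:,::-1])
    print(n,p["K"],p["R"],p["t"])
    for k in ("knob_1_grip","knob_2_grip","chamber","cover"):
        for d in spotter.spot_point(p,k)[:5]:
            print(k,d["confidence"],d["at"])
E
```

```text
pics
{'time_s': 0.0, 'joint_pos': array([-1.4723,  0.1815,  1.608 , -0.    ,  1.3538, -0.2063]), 'joint_vel': array([-0.0002,  0.0002,  0.0004, -0.0022, -0.0004, -0.0005]), 'joint_efforts': array([ -0.0004, -44.4876, -35.1338,  -0.0002,   0.0092,  -0.    ]), 'ee_pos': array([ 0.1725, -0.5479,  0.2304]), 'orientation': array([[ 0.3001, -0.9539, -0.0002],
       [-0.9539, -0.3001,  0.0017],
       [-0.0017, -0.0003, -1.    ]]), 'ft_force': array([ 0.6699,  0.5873, -0.1495]), 'torque': array([-0.0128, -0.0009,  0.0517]), 'gripper_width': 0.08526731279761736}
scene [[503.052    0.     323.3204]
 [  0.     503.052  201.0449]
 [  0.       0.       1.    ]] [[-0.5454  0.8381 -0.014 ]
 [ 0.7005  0.4465 -0.5567]
 [-0.4603 -0.3135 -0.8306]] [ 0.3225 -0.3011  1.6953]
knob_1_grip 0.79 [339.5, 248.8]
knob_2_grip 0.79 [371.6, 226.1]
knob_2_grip 0.36 [414.4, 217.5]
chamber 0.97 [339.0, 251.6]
cover 0.81 [342.9, 239.3]
top [[370.2308   0.     322.6632]
 [  0.     370.2308 205.9672]
 [  0.       0.       1.    ]] [[ 0.0178 -0.9998  0.0035]
 [-0.9972 -0.018  -0.0728]
 [ 0.0729 -0.0022 -0.9973]] [-0.0274  0.5087  0.9922]
knob_1_grip 0.49 [282.9, 140.5]
knob_2_grip 0.82 [264.3, 182.0]
chamber 0.66 [392.9, 208.4]
cover 0.89 [295.3, 172.9]
```

```bash
python3 - <<'E'
import cv2,numpy as np
a=cv2.imread("pics/scene0.png");b=cv2.imread("pics/top0.png")
c=cv2.resize(a[120:330,230:510],None,fx=2.8,fy=2.8,interpolation=cv2.INTER_CUBIC);cv2.imwrite("pics/sc.png",c)
E
```

```text
(no output)
```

View pics/top0.png

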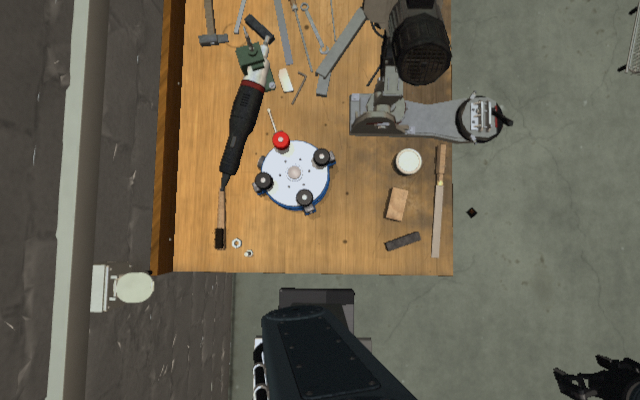

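View pics/scene0.png

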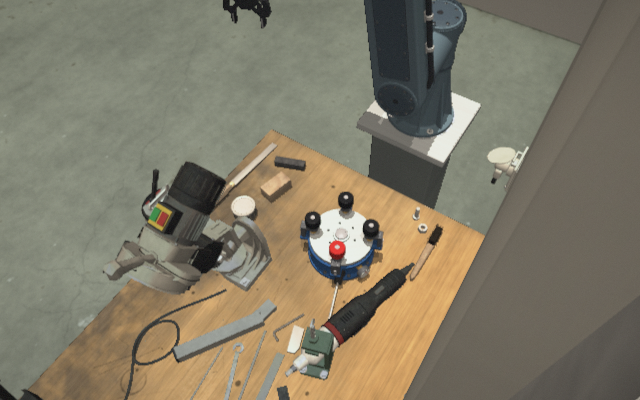

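The top view shows the chamber near (294,172), the red knob at (281,140), its opposite at (305,198), knob_2 on the left at (263,181) and knob_4 at (322,157). The scene view agrees: red (337,250), opposite (346,200), knob_2 (371,228), knob_4 (312,220). Next I'll fit the chamber pose to the knob outlines.

```bash
cat > fit.py <<'E'
import numpy as np, cv2
from scipy.optimize import least_squares
from bench import vision, spotter
def proj(p,X):
    c=np.asarray(X)@p["R"].T+p["t"]; q=c@p["K"].T; return q[:,:2]/q[:,2:]
A=np.linspace(0,2*np.pi,40,endpoint=False)
RING=np.vstack([np.c_[.02*np.cos(A),.02*np.sin(A),0*A+z] for z in (.128,.158)])
def model(p,xy):
    h=cv2.convexHull(proj(p,RING+[xy[0],xy[1],0]).astype(np.float32))
    m=cv2.moments(h); return np.array([m["m10"],m["m01"]])/m["m00"]
def knobs(v):
    a=v[2]+np.arange(4)*np.pi/2
    return np.c_[v[0]+.075*np.cos(a), v[1]+.075*np.sin(a)]
def observe(names=("top","scene")):
    out=[]
    for n in names:
        p=vision.get_image(n)
        for k in ("knob_1_grip","knob_2_grip"):
            for d in spotter.outline_of(p,k):
                m=d["mask"]; ys,xs=np.nonzero(m)
                if len(xs)<20: continue
                rgb=p["pixels"][m].mean(0)
                out.append((p,n,k,d["confidence"],np.array([xs.mean(),ys.mean()]),len(xs),rgb,d["rect"]))
    return out
E
python3 - <<'E'
from fit import *
np.set_printoptions(precision=4,suppress=True)
obs=observe()
for o in obs: print(o[1:])
# initial from known pixels in top image
seed={"top":[(281,140),(263,181),(305,198),(322,157)],"scene":[(337,250),(371,228),(346,200),(312,220)]}
P={o[1]:o[0] for o in obs}
D=[]
for n in seed:
    for i,s in enumerate(seed[n]):
        c=[o for o in obs if o[1]==n and np.hypot(*(o[4]-s))<8]
        if c: 
            b=max(c,key=lambda o:o[3]); D.append((n,i,b[4]))
        else: print("missing",n,i)
def res(v,ns=("top","scene")):
    k=knobs(v); return np.concatenate([model(P[n],k[i])-c for n,i,c in D if n in ns])
for ns in (("top",),("scene",),("top","scene")):
    r=least_squares(lambda v:res(v,ns),[.45,.03,.3]); print(ns,r.x,r.cost); print(r.fun.reshape(-1,2))
print(knobs(r.x))
E
```

```text
('top', 'knob_1_grip', 0.75, array([280.6491, 139.8772]), 285, array([176.2561,  61.1649,  52.3895]), [274.5, 130.3, 15.7, 22.9])
('top', 'knob_2_grip', 0.47, array([263.2237, 180.0088]), 228, array([72.7982, 69.4342, 66.3289]), [254.2, 172.5, 18.1, 11.9])
('scene', 'knob_1_grip', 0.62, array([336.8425, 250.2308]), 273, array([181.37  ,  68.6557,  64.1722]), [331.3, 240.8, 17.6, 18.3])
('scene', 'knob_2_grip', 0.48, array([370.9807, 228.1274]), 259, array([58.3822, 55.    , 51.9073]), [361.3, 217.5, 18.4, 19.5])
missing top 2
missing top 3
missing scene 2
missing scene 3
('top',) [0.5867 0.0579 0.3504] 1.5627254355765021
[[ 1.1605  0.4982]
 [-1.1113 -0.5437]]
('scene',) [0.5924 0.0579 0.426 ] 0.20028042382250635
[[ 0.4766  0.0099]
 [-0.4162 -0.0056]]
('top', 'scene') [0.5889 0.0578 0.3827] 1.2263590315548676
[[ 0.2857 -0.0637]
 [-0.703  -0.5154]
 [-0.1044 -1.2593]
 [ 0.0847  0.057 ]]
[[ 0.6585  0.0858]
 [ 0.5609  0.1273]
 [ 0.5193  0.0298]
 [ 0.6169 -0.0118]]
```

View pics/sc.png

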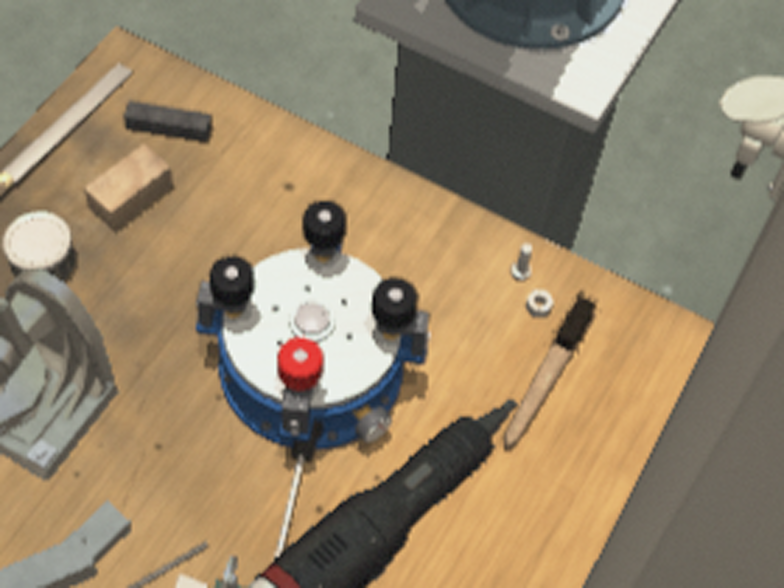

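The crop confirms the layout, with a clear red knob at crop (300,365) and black knobs at (324,225), (231,281) and (395,304). The network found only two knobs per image, so I'll refine with colour segmentation on all four.

```bash
python3 - <<'E'
from fit import *
np.set_printoptions(precision=4,suppress=True)
P={n:vision.get_image(n) for n in ("top","scene")}
def hullmask(p,xy,dil=0):
    h=cv2.convexHull(proj(p,RING+[xy[0],xy[1],0]).astype(np.float32))
    m=np.zeros((400,640),np.uint8); cv2.fillConvexPoly(m,np.round(h).astype(int),1)
    return cv2.dilate(m,np.ones((2*dil+1,)*2,np.uint8)) if dil else m
v=np.array([.5889,.0578,.3827])
for it in range(4):
    D=[]
    for n,p in P.items():
        px=p["pixels"].astype(int)
        for i,k in enumerate(knobs(v)):
            w=hullmask(p,k,2)>0
            s=(px[...,0]-px[...,1]>50) if i==0 else (px.max(2)<75)
            s=cv2.morphologyEx((s&w).astype(np.uint8),cv2.MORPH_CLOSE,np.ones((5,5),np.uint8))
            nn,l,st,c=cv2.connectedComponentsWithStats(s)
            j=1+np.argmax(st[1:,4]); D.append((n,i,c[j],st[j,4],hullmask(p,k).sum()))
    def res(v,ns): 
        k=knobs(v); return np.concatenate([model(P[n],k[i])-c for n,i,c,*_ in D if n in ns])
    fs={ns:least_squares(lambda v:res(v,ns),v,loss="soft_l1") for ns in (("top",),("scene",),("top","scene"))}
    v=fs[("top","scene")].x
for ns,r in fs.items(): print(ns,r.x,r.cost)
print(res(v,("top","scene")).reshape(-1,2)); print([(d[0],d[1],d[3],d[4]) for d in D])
print(knobs(v)); np.save("v.npy",v)
for n,p in P.items():
    im=p["pixels"][:,:,::-1].copy(); im=cv2.resize(im,None,fx=6,fy=6,interpolation=cv2.INTER_CUBIC)
    for k in knobs(v):
        h=cv2.convexHull(proj(p,RING+[k[0],k[1],0]).astype(np.float32)); cv2.polylines(im,[np.round((h+.5)*6).astype(int)],True,(0,255,0),1)
    c=proj(p,[[v[0],v[1],.14]])[0]*6; x,y=c.astype(int); cv2.imwrite(f"pics/fit_{n}.png",im[y-270:y+270,x-200-70:x+270])
a=cv2.imread("pics/fit_top.png");b=cv2.imread("pics/fit_scene.png");cv2.imwrite("pics/fit.png",cv2.resize(np.hstack([a,b]),(800,400)))
E
```

```text
('top',) [0.5856 0.0552 0.3964] 3.249498985159194
('scene',) [0.5939 0.0586 0.4123] 1.1935130761372945
('top', 'scene') [0.5891 0.0561 0.4052] 8.889362124568855
[[ 0.4708  0.2141]
 [-0.0059 -1.5115]
 [-1.0733 -3.5698]
 [-0.5585 -0.9629]
 [ 0.14   -0.296 ]
 [-0.1811 -2.0764]
 [ 0.3853 -1.906 ]
 [ 0.5732 -2.2815]]
[('top', 0, np.int32(259), np.uint64(292)), ('top', 1, np.int32(262), np.uint64(291)), ('top', 2, np.int32(92), np.uint64(268)), ('top', 3, np.int32(260), np.uint64(279)), ('scene', 0, np.int32(248), np.uint64(304)), ('scene', 1, np.int32(269), np.uint64(292)), ('scene', 2, np.int32(239), np.uint64(271)), ('scene', 3, np.int32(255), np.uint64(276))]
[[ 0.658   0.0857]
 [ 0.5595  0.125 ]
 [ 0.5201  0.0265]
 [ 0.6186 -0.0128]]
```

View pics/fit.png

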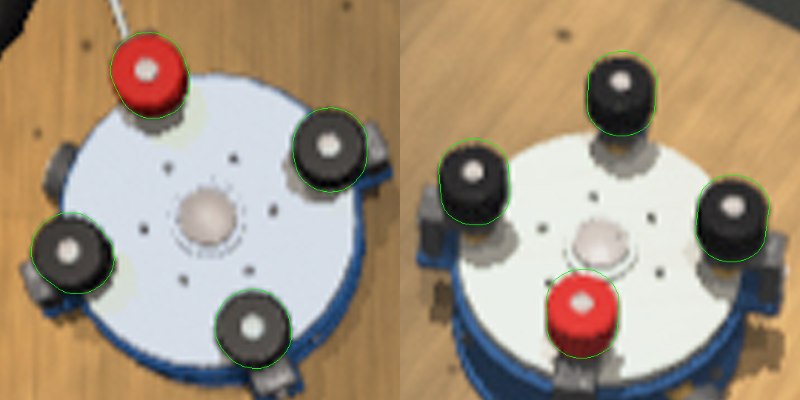

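The overlay fits well in both views (knob outlines within about 1 px). Knob 3 in the top view was badly segmented, so I'll use the bright caps on the knob tops for a sharper fit.

```bash
python3 - <<'E'
from fit import *
np.set_printoptions(precision=4,suppress=True)
P={n:vision.get_image(n) for n in ("top","scene")}
v=np.load("v.npy"); D=[]
for n,p in P.items():
    px=p["pixels"].astype(float)
    for i,k in enumerate(knobs(v)):
        c=proj(p,[[k[0],k[1],.158]])[0]; yy,xx=np.mgrid[:400,:640]
        w=np.hypot(xx-c[0],yy-c[1])<5.5
        g=px[...,1]; b=np.where(w,np.clip(g-np.median(g[w])-30,0,None),0)
        D.append((n,i,np.array([(b*xx).sum(),(b*yy).sum()])/b.sum()))
def res(v,ns,z):
    k=np.c_[knobs(v),np.full(4,z)]; return np.concatenate([proj(P[n],k[i:i+1])[0]-c for n,i,c in D if n in ns])
for ns in (("top",),("scene",),("top","scene")):
    r=least_squares(lambda v:res(v,ns,.158),v); print(ns,r.x,r.cost)
print(r.fun.reshape(-1,2)); v=r.x
r=least_squares(lambda q:res(q[:3],ns,q[3]),[*v,.158]); print("free z",r.x,r.cost)
np.save("v.npy",v); print(knobs(v))
E
```

```text
('top',) [0.5883 0.0564 0.4096] 0.014627214778708188
('scene',) [0.5898 0.0562 0.4093] 0.1583729608661905
('top', 'scene') [0.589  0.0562 0.4094] 0.5170992456690937
[[ 0.1354 -0.2274]
 [-0.003  -0.2642]
 [ 0.0449 -0.1908]
 [ 0.0586 -0.3739]
 [ 0.2672 -0.5378]
 [ 0.1727 -0.3506]
 [ 0.2156  0.2389]
 [ 0.1415 -0.2752]]
free z [0.5888 0.0561 0.4094 0.1566] 0.33055653211917746
[[ 0.6578  0.0861]
 [ 0.5591  0.125 ]
 [ 0.5202  0.0264]
 [ 0.6188 -0.0126]]
```

```bash
cat > h.py <<'E'
from fit import *
from bench import arm, claw, planner, readout
np.set_printoptions(precision=3,suppress=True)
K=knobs(np.load("v.npy")); ZG,ZH=.126,.205
def ori(psi):
    c,s=np.cos(psi),np.sin(psi); return np.array([[c,s,0],[s,-c,0],[0,0,-1.]])
def st(n=4):
    S=[readout.sense() for _ in range(n)]
    return S[-1],np.mean([s["ft_force"] for s in S],0),np.mean([s["torque"] for s in S],0)
def show(tag):
    s,f,m=st(); print(tag,"t=%.2f"%s["time_s"],"ee",s["ee_pos"],"f",f,"m",m,"j6=%.3f w=%.4f"%(s["joint_pos"][5],s["gripper_width"]),flush=True); return s,f,m
def hover(i,j6=-1.2,z=ZH):
    x,y=K[i]; arm.goto([x,y,z],ori(np.arctan2(y,x)-j6))
def grip(i,force=100):
    x,y=K[i]; arm.move_linear([x,y,ZG],max_speed=.12); b=show("down")[2]
    claw.close(grip_force=force); show("closed"); return b[2]
def tighten(target,m0,steps=40):
    q=np.array(readout.sense()["joint_pos"]); t0=q[5]; pk=0
    for n in range(steps):
        s,f,m=st(); tau=m[2]-m0; pk=max(pk,tau)
        print("%.2fs j6 %.3f tau %.3f |f| %.1f"%(s["time_s"],q[5],tau,np.linalg.norm(f)),flush=True)
        if tau>=target-.012: return tau,True
        d=min(.12,(target-tau)/.58) if tau>.55 else (.62-tau)/2*.8
        d=max(.02,min(d,(1.15-tau)/2))
        if np.linalg.norm(f)>60 or q[5]+d>2.9 or (n>3 and abs(tau)<.1): print("STOP"); return tau,False
        q[5]+=d; arm.move_j(q)
    return tau,False
def release(i):
    claw.ungrasp(); x,y=K[i]; arm.move_linear([x,y,ZH],max_speed=.2); show("released")
E
python3 - <<'E'
from h import *
arm.goto([.45,0,.24],ori(0.6)); show("via"); hover(0); show("hover")
import cv2
ims=[]
for n in ("top","scene"):
    p=vision.get_image(n); x,y=proj(p,[[*K[0],.16]])[0].astype(int)
    ims.append(cv2.resize(p["pixels"][y-50:y+50,x-50:x+50,::-1],(400,400),interpolation=cv2.INTER_CUBIC))
cv2.imwrite("pics/hover.png",np.hstack(ims))
E
```

```text
via t=3.20 ee [ 0.45  -0.001  0.24 ] f [ 0.34  -0.302 -0.355] m [ 0.007  0.002 -0.029] j6=-0.865 w=0.0856
hover t=4.11 ee [0.657 0.085 0.205] f [ 0.759 -0.35   0.116] m [-0.016  0.006  0.074] j6=-1.377 w=0.0853
```

View pics/hover.png

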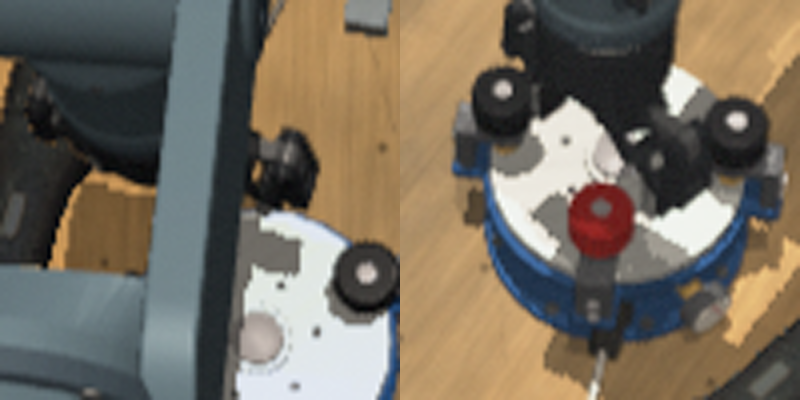

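The red knob is fully visible at display (600,215) in the scene half, with the dark gripper above it and a finger near (680,165). Before descending I'll check the finger projection and the sensor noise.

```bash
python3 - <<'E'
from h import *
p=vision.get_image("scene"); s=readout.sense(); R=s["orientation"]; c=np.array(s["ee_pos"])
o=proj(p,[[*K[0],.16]])[0].astype(int)
print((proj(p,[c+R[:,0]*d-R[:,2]*.013 for d in (-.05,0,.05)])-o+50)*4+[400,0], R[:,0])
M=np.array([readout.sense()["torque"] for _ in range(30)]); print("std same t",M.std(0),M.mean(0), readout.sense()["time_s"])
M=[]
for _ in range(8): arm.dwell(.02); M.append(readout.sense()["torque"])
print("std dwell",np.std(M,0),np.mean(M,0), readout.sense()["time_s"])
E
```

```text
[[542.118  99.879]
 [600.063 152.336]
 [660.074 206.664]] [0.24  0.971 0.   ]
std same t [0. 0. 0.] [ 0.002 -0.054  0.032] 4.2583
std dwell [0.04  0.041 0.017] [-0.018  0.002 -0.   ] 4.3917
```

```bash
python3 - <<'E'
s=open("h.py").read()
s=s.replace("    S=[readout.sense() for _ in range(n)]\n","    S=[]\n    for _ in range(n): arm.dwell(.01); S.append(readout.sense())\n").replace("def st(n=4)","def st(n=8)")
open("h.py","w").write(s)
E
python3 - <<'E'
from h import *
m0=grip(0); print(m0); print(tighten(.75,0.0)); show("held")
E
```

```text
down t=5.27 ee [0.659 0.086 0.127] f [ 0.351 -0.041  0.174] m [ 0.    -0.004 -0.017] j6=-1.379 w=0.0854
closed t=5.84 ee [0.658 0.085 0.127] f [-4.293 -4.962  6.853] m [-0.77   0.696 -0.009] j6=-1.378 w=0.0371
-0.016998455213027876
5.91s j6 -1.378 tau -0.012 |f| 9.5
6.33s j6 -1.126 tau 0.490 |f| 1.6
6.64s j6 -1.074 tau 0.558 |f| 2.1
6.96s j6 -0.954 tau 0.564 |f| 3.2
7.28s j6 -0.834 tau 0.573 |f| 3.6
7.59s j6 -0.714 tau 0.575 |f| 4.4
7.91s j6 -0.594 tau 0.650 |f| 5.4
8.22s j6 -0.474 tau 0.692 |f| 5.7
8.54s j6 -0.374 tau 0.757 |f| 6.3
(np.float64(0.7566622009871354), True)
held t=8.61 ee [0.658 0.084 0.127] f [-2.656 -4.445  3.314] m [-0.66   0.402  0.75 ] j6=-0.380 w=0.0377
```

Knob 1 is snug at 0.757 N m, and the 0.57–0.58 plateau followed by the rise matches the model. Next is knob 3, then 2 and 4.

```bash
python3 - <<'E'
from h import *
release(0)
prev=0
for i in (2,1,3):
    print("== knob",i+1); hover(i); grip(i); r=tighten(.75,0.0); print(r)
    if not r[1]: break
    release(i)
E
```

```text
released t=9.75 ee [0.657 0.086 0.203] f [-0.371  0.01  -0.212] m [0.004 0.007 0.004] j6=-0.372 w=0.0850
== knob 3
down t=11.62 ee [0.521 0.026 0.127] f [ 0.105  0.095 -0.126] m [ 0.003  0.002 -0.021] j6=-1.428 w=0.0853
closed t=12.19 ee [0.52  0.025 0.127] f [-6.036 -6.635  9.913] m [-1.005  0.996 -0.001] j6=-1.428 w=0.0375
12.26s j6 -1.428 tau 0.007 |f| 13.1
12.67s j6 -1.183 tau 0.448 |f| 2.4
12.98s j6 -1.114 tau 0.560 |f| 3.7
13.30s j6 -0.994 tau 0.575 |f| 4.4
13.62s j6 -0.874 tau 0.585 |f| 5.2
13.93s j6 -0.754 tau 0.593 |f| 5.8
14.25s j6 -0.634 tau 0.572 |f| 6.3
14.57s j6 -0.514 tau 0.635 |f| 6.7
14.88s j6 -0.394 tau 0.693 |f| 6.4
15.20s j6 -0.296 tau 0.762 |f| 6.6
(np.float64(0.7618218500116499), True)
released t=16.34 ee [0.519 0.027 0.203] f [ 0.238 -0.152 -0.735] m [ 0.002  0.014 -0.01 ] j6=-0.294 w=0.0854
== knob 2
down t=18.25 ee [0.56  0.125 0.127] f [-0.28   0.103  0.091] m [ 0.005 -0.018  0.002] j6=-1.407 w=0.0850
closed t=18.82 ee [0.559 0.123 0.127] f [-4.723 -6.769  8.61 ] m [-1.114  0.754 -0.013] j6=-1.407 w=0.0379
18.89s j6 -1.407 tau -0.023 |f| 11.8
19.32s j6 -1.15
[... 440 characters left out ...]
 0.62  -0.013  0.127] f [0.043 0.132 0.248] m [-0.02   0.007  0.005] j6=-1.391 w=0.0854
closed t=25.06 ee [ 0.619 -0.014  0.127] f [-5.378 -4.418  7.946] m [-0.704  0.905 -0.016] j6=-1.391 w=0.0371
25.12s j6 -1.391 tau -0.014 |f| 10.8
25.54s j6 -1.138 tau 0.476 |f| 1.7
25.86s j6 -1.080 tau 0.566 |f| 2.0
26.18s j6 -0.960 tau 0.581 |f| 2.7
26.49s j6 -0.840 tau 0.586 |f| 3.3
26.81s j6 -0.720 tau 0.564 |f| 3.2
27.12s j6 -0.600 tau 0.599 |f| 3.7
27.44s j6 -0.480 tau 0.656 |f| 3.1
27.76s j6 -0.360 tau 0.726 |f| 3.2
28.07s j6 -0.319 tau 0.780 |f| 3.2
(np.float64(0.7803618021068287), True)
released t=29.22 ee [ 0.618 -0.012  0.203] f [ 0.046 -0.035 -0.641] m [-0.012  0.002 -0.015] j6=-0.317 w=0.0853
```

```bash
python3 - <<'E'
from h import *
for i in (0,2,1,3):
    print("== knob",i+1); hover(i); grip(i); r=tighten(1.012,0.0); print(r)
    if not r[1]: break
    release(i)
E
```

```text
== knob 1
down t=31.08 ee [0.659 0.086 0.127] f [0.241 0.195 0.   ] m [-0.002 -0.013 -0.014] j6=-1.378 w=0.0854
closed t=31.66 ee [0.658 0.085 0.127] f [-4.552 -5.182  7.411] m [-0.839  0.778 -0.005] j6=-1.379 w=0.0374
31.73s j6 -1.379 tau 0.001 |f| 9.8
32.14s j6 -1.131 tau 0.468 |f| 1.7
32.46s j6 -1.070 tau 0.584 |f| 2.6
32.77s j6 -0.950 tau 0.746 |f| 3.4
33.09s j6 -0.830 tau 0.854 |f| 4.4
33.41s j6 -0.710 tau 0.901 |f| 5.0
33.73s j6 -0.590 tau 0.955 |f| 5.6
34.04s j6 -0.493 tau 1.035 |f| 6.5
(np.float64(1.0351531920548531), True)
released t=35.18 ee [0.657 0.086 0.203] f [-0.028  0.038 -0.353] m [0.013 0.015 0.007] j6=-0.491 w=0.0855
== knob 3
down t=36.96 ee [0.521 0.026 0.127] f [0.063 0.157 0.405] m [ 0.004 -0.005  0.009] j6=-1.428 w=0.0855
closed t=37.53 ee [0.52  0.025 0.127] f [-5.882 -6.021 10.163] m [-1.02   0.998 -0.022] j6=-1.428 w=0.0374
37.60s j6 -1.428 tau -0.023 |f| 13.2
38.02s j6 -1.171 tau 0.490 |f| 2.3
38.34s j6 -1.119 tau 0.600 |f| 3.2
38.66s j6 -0.999 tau 0.761 |f| 4.4
38.98s j6 -0.879 tau 0.834 |f| 5.0
39.29s j6 -0.759 tau 0.897 |f| 5.8
39.61s j6 -0.639 tau 0.97
[... 792 characters left out ...]
] m [-0.004  0.001 -0.008] j6=-0.519 w=0.0856
== knob 4
down t=48.57 ee [ 0.62  -0.013  0.127] f [0.057 0.01  0.57 ] m [-0.019 -0.001  0.004] j6=-1.391 w=0.0854
closed t=49.14 ee [ 0.619 -0.014  0.127] f [-4.894 -4.682  7.099] m [-0.686  0.812 -0.018] j6=-1.391 w=0.0379
49.21s j6 -1.391 tau -0.024 |f| 10.2
49.63s j6 -1.134 tau 0.482 |f| 1.0
49.95s j6 -1.079 tau 0.597 |f| 2.0
50.27s j6 -0.959 tau 0.737 |f| 2.4
50.58s j6 -0.839 tau 0.836 |f| 2.6
50.90s j6 -0.719 tau 0.889 |f| 2.9
51.22s j6 -0.599 tau 0.955 |f| 2.7
51.53s j6 -0.501 tau 1.012 |f| 2.9
(np.float64(1.0122657431753102), True)
released t=52.67 ee [ 0.618 -0.012  0.203] f [-0.388  0.266 -0.562] m [0.01  0.004 0.008] j6=-0.499 w=0.0853
```

All four are tight at 1.01–1.035 N m. Now I'll retract and check with a picture.

```bash
python3 - <<'E'
from h import *
arm.goto([.42,-.05,.28],ori(0.6)); show("away")
p=vision.get_image("scene"); cv2.imwrite("pics/end.png",p["pixels"][:,:,::-1])
E
```

```text
away t=53.61 ee [ 0.421 -0.05   0.279] f [0.209 0.117 0.28 ] m [ 0.004 -0.006 -0.007] j6=-1.000 w=0.0850
```

View pics/end.png

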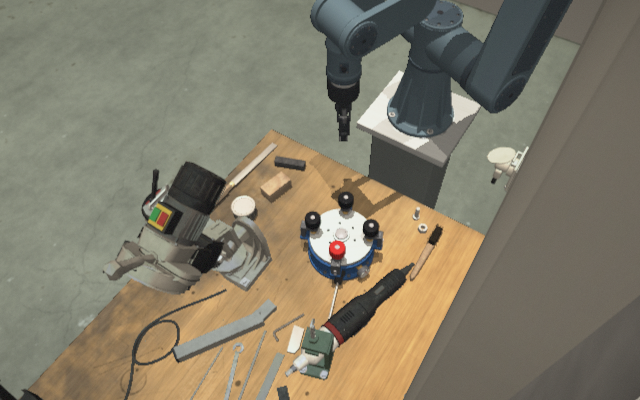

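The final scene shows the gripper clear at (343,125), the chamber and cover unchanged at (342,240), and every bystander where it started. I'm handing the job in.

```bash
python3 -c "
from bench import arm
print(arm.finish_job())"
```

```text
the job is handed in; nothing more can be done
None
```

I tightened all four knobs clockwise in the order 1 (red), 3 (opposite), 2, 4, in two passes, then handed the job in at about 54 s on the robot clock.

| Knob | First pass (N m) | Second pass (N m) |
|---|---|---|
| 1 (red) | 0.757 | 1.035 |
| 3 | 0.762 | 1.010 |
| 2 | 0.756 | 1.024 |
| 4 | 0.780 | 1.012 |

- **Forces:** The largest torque read was 1.035 N m, under the 1.2 limit. The wrist force readings stayed at about 13 N or less.
- **Final check:** The last picture shows the gripper open and clear of the chamber. The cover and the other things on the bench are where they started.
- **Disagreements:** The turning friction before contact read about 0.57–0.59 N m, slightly under the stated 0.6. The torque readings are only good to about 0.02 N m. The press of the feet on the cover could not be measured directly.

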